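# Lock the spindle of a tube carousel mixer

### The arm

A 6-joint arm with a two-finger parallel gripper is mounted at the origin on the work surface. World frame = base frame: x ahead of the robot, y to its left, z up, the work surface at z = 0. Lengths are in m, angles in degrees, forces in N, time in s.
With the tool pointing down it reaches from about 0.3 to 0.75 m from the base axis. Payload 8.5 kg.
Tool frame: the origin (TCP) lies at the very end of the fingers, on their centre line; the grasp point (between the pads) lies 19 mm behind it; z points along the fingers, y is the line along which they close (so a half turn about z gives the same grasp; the last joint's range is limited). The gripper opens to 85 mm and grips with 20 to 120 N. Pads are 22 mm wide; open, the fingers measure 114 mm over their backs; the gripper's body (76 mm by 85 mm) begins 54 mm behind the grasp point. The pads swing forward as they close: fully open they stand 13 mm farther back than shut.
Start: joints at [57.221, 21.807, 74.336, -0, 83.858, -12.336], TCP at [0.192, 0.515, 0.231] pointing down, gripper open.
Joint ranges: [-178.18, 178.18], [-50.72, 133.34], [12.68, 142.11], [-81.47, 261.47], [9.98, 163.14], [-165.26, 165.26]. Speed limits (degrees/s): [136.94, 136.94, 180, 180, 180, 180].

### API

Orientations are given as a 3x3 rotation matrix whose columns are the frame's x, y, z axes.
In Python, from rig import env, imaging gives the robot as it stands. The module is installed in compiled form; this text tells all that it offers.
- The arm moves only by the tool arm_command, never from a script. Its arguments are lists of equal length, an entry for each row: "turn": the turn, a rotation vector about the tool's x, y, z in units of 5 degrees (1.0 is 5 degrees), a list of three; "xyz": the shift along the tool's x, y, z in units of 50 mm (1.0 is 50 mm), a list of three; "claw": the finger opening in mm, from 0 to 85.4. A call has 1 to 12 rows; each row shifts and turns the commanded pose from where the row before left it, along the tool's axes as they then stand; what a row does not reach is not made up. A row lasts 1/10 s, in which the tool goes at most 50 mm and 8.59 degrees, less where a joint would pass 70% of its speed; a pose out of reach is approached as far as the arm can. A call is refused whole if a number of a shift passes 1 or a number of a turn 1, either way. A call with a gripper value outside its range is refused whole. The fingers move at their own pace and stop on an object; "squeeze" is the grip in N (left out, the last holds). Time passes only in rows, so rows that do not move let the fingers close. It gives the time, the measured TCP pose, the force, the opening and the grip force at its end, in the units of the state.
- env.observe(): the state, without advancing time (a new reading comes with each control period).
- imaging.get_image(name): name is "side" or "top" or "wrist"; returns (picture, depth): 420x560x3 uint8, blue, green, red; 420x560 float32, m along the optical axis (not along the pixel's ray), 0 where there is no reading.
- imaging.camera_info(name): a dict with "camera_matrix" (3x3 intrinsics, pixels), "rvec" (rotation vector, rad) and "tvec" (3), from world to camera coordinates, as OpenCV has them. Camera axes: x right, y down, z forward; pixel columns grow to the right and rows downward; lengths in m; the calibration is good to about 2 mm. A picture is of the moment at which its call begins: read the wrist's pose just before it. camera_info takes no time and is no camera call; for the wrist camera it gives the pose at the moment of the call.
- env.close_job(): hands the job in; it is judged then, once.
The state is a dict: "time_s": time; "q": joint angles; "qvel": joint speeds; "joint_efforts": joint torques, N m; "position": TCP position; "tool_rot": TCP orientation; "ft_force": force on the tool from outside, world axes, zero at the start; "wrist_torque": the same for the moment, N m; "grip_width": finger opening in m; "gripper_force": force on a finger pad.
Only numpy, scipy, OpenCV 4.12 (cv2) and the standard library are available. Lean on these libraries where they do the work, as an engineer would, in place of code of your own. Each camera call takes 0.05 s, during which the arm holds its last target. There are 200 camera calls.

### The job

Lock the spindle of the carousel mixer so that its tube carousel can be screwed back on: turn the bare drive head with a fingertip (its two upright drive pins are there to push on) until the slot across it lines up with the lock bar, then gently push the bar, by its upright tab, through the slot and fully home in the keeper on the far side. Only push: do not grip or force the head or the bar, pick nothing up, leave the things on and around the mixer where they stand, and finish clear of everything.

Things in the scene. Friction and masses are not known exactly. Their poses are not given: they have to be found in the camera images.
- mixer: White bench machine with a dark deck, fixed: x -100 to 100, y -98 to 252 mm, deck 75 mm high. Origin: on the spindle axis at the bench surface; z up. The lock bar lies along its y axis (x = 0) and moves towards -y. On the deck: the bar's guide block, y 54 to 90, x within 17, top 103 mm above the bench, its low rails on to y = 246 (tops 91); the keeper, like it, y -50 to -82, top 103.
- drive_head (a joint): Angle (rad), counter-clockwise from above, of the bare aluminium disc on the spindle (90 mm across, top 101 mm above the bench). 0: its slot lies square across the bar; +pi/2 or -pi/2: in line (both right). Starts within 0.9 of 0; turns either way without end, takes 2 N at a pin, stays where left. The slot crosses it through the centre, 18 mm wide and deep; it passes the bar if within about 0.1.
- head_center (a point): Centre of the drive head's flat top, on the spindle axis (101 mm above the bench); turns with the head, x axis along the slot, y axis through the two drive pins.
- pin_a (a point): Centre of the top end of one drive pin: upright steel pin 12 mm in diameter, standing 30 mm out of the head's flat top (101 to 131 mm above the bench), 34 mm from the spindle axis on the head's +y.
- pin_b (a point): Centre of the top end of the other drive pin, the same, on the head's -y.
- lock_bar (a joint): Travel (m) of the lock bar: 0 drawn back, 0.135 fully home against its stop, nose through the slot and in the keeper. Starts at 0 to 0.010; meets the head's rim at 0.015; slides with 3 to 4 N towards the mixer's -y, stays where left. Flat steel, 175 mm long, 14 wide, 12 high (85 to 97 mm above the bench), the last 10 mm of its nose tapered to 8.
- tab_back (a point): Middle of the back face of the bar's upright thumb tab, the face to push on: 26 mm wide (along the mixer's x), 131 mm above the bench at its top; the point lies 117 mm above the bench. The tab is 8 mm thick and stands at the outer end of the bar; the face looks along the mixer's +y.
- bar_nose (a point): Middle of the tip of the lock bar's nose, 91 mm above the bench.
- clamp_nut: Black clamp nut of the carousel, 36 mm wide, 26 mm high, loose on the mixer's deck; leave it. Origin: centre of its underside.
- sample_jar: Small sample jar, 34 mm wide, 45 mm high, loose on the mixer's deck; leave it. Origin: centre of its underside.
- reagent_bottle: Clear reagent bottle, 52 mm wide, 115 mm high, on the bench behind the mixer; leave it. Origin: centre of its underside.
- carousel: The tube carousel taken off the mixer, 168 mm across, 60 mm high, with tubes in it, on the bench to the left; leave it. Origin: centre of its underside.
- tube_rack: Blue tube rack, 200 x 95 x 57 mm, on the bench to the right; leave it. Origin: centre of its underside.
- side_cutter: Side cutter with blue handles, 145 mm long, 12 mm thick, lying on the bench at the right; leave it. Origin: near its middle, on the bench.
- swab_pot: White pot, 60 mm wide, 75 mm high, on the bench to the left; leave it. Origin: centre of its underside.

How it is judged:
By the outcome, as a careful person would: the job done as asked, in the order asked, and still so for the second after the job is handed in, with the robot touching nothing.
It also fails if it takes over 51 s, if anything falls off the work surface, if the arm or the gripper's body presses on something with over 40 N, if the wrist force passes 120 N, or if a joint passes its speed limit or range.

## Working session

There is one attempt and no reset: what is moved stays moved. The work goes in short steps, Python scripts to look and compute and a tool call to move; the robot and the scene stay as the last step left them, time stands still between calls to the robot, and variables do not carry over. Pictures are saved under pics/ and viewed, at most 10 in all, crops included, and the job is handed in when it is done.

Besides the shell and the picture viewer there is one more tool, called after ">>>" as name(argument=value, ...) on one line, values as JSON. arm_command: Moves the arm, as the interface text tells. Its arguments: {"type":"object","properties":{"turn":{"type":"array"},"xyz":{"type":"array"},"claw":{"type":"array"},"squeeze":{"type":"number"}},"required":["turn","xyz","claw"]}

```bash
mkdir -p pics; cat > h.py <<'E'
from rig import env, imaging
import numpy as np, cv2
def cam(n):
    c=imaging.camera_info(n); R=cv2.Rodrigues(np.array(c["rvec"],float))[0]
    return np.array(c["camera_matrix"]),R,np.array(c["tvec"],float).ravel()
def ray(n,u,v,z,c=None):
    K,R,t=c or cam(n); d=R.T@np.linalg.solve(K,[u,v,1.]); o=-R.T@t
    return o+d*(z-o[2])/d[2]
def proj(n,P,c=None):
    K,R,t=c or cam(n); p=(K@(R@np.atleast_2d(P).T+t[:,None])).T
    return p[:,:2]/p[:,2:]
E
python3 - <<'E'
from h import *
s=env.observe(); print(s["time_s"],s["position"],np.round(s["tool_rot"],3).tolist())
for n in("top","side"):
    p,d=imaging.get_image(n); cv2.imwrite(f"pics/{n}0.png",p); np.savez(f"{n}0.npz",p=p,d=d)
    K,R,t=cam(n); print(n,K.tolist(),-R.T@t,R.tolist())
E
```

```text
0.0 [0.19192017 0.51510586 0.23071078] [[-0.937, 0.349, -0.001], [0.349, 0.937, -0.001], [0.0, -0.001, -1.0]]
top [[381.4885131074241, 0.0, 285.21680356528464], [0.0, 381.4885131074241, 212.47526225132577], [0.0, 0.0, 1.0]] [ 0.39243534 -0.01295032  1.12768757] [[-0.013104235958974586, -0.9993730414985076, 0.03289077265668632], [-0.992273338029457, 0.008938399345263193, -0.12374864707552835], [0.12337707094841643, -0.03425826824529973, -0.9917683547184909]]
side [[379.24443906709433, 0.0, 274.84928669880907], [0.0, 379.24443906709433, 212.8523219049404], [0.0, 0.0, 1.0]] [ 0.2838746  -0.78331231  0.61973141] [[0.9566295252699267, -0.2912952413114538, -0.0026521257770912715], [-0.162842294240511, -0.5271897931530538, -0.833998386810027], [0.2415415876993493, 0.7982593590961163, -0.5517605069476569]]
```

View pics/top0.png

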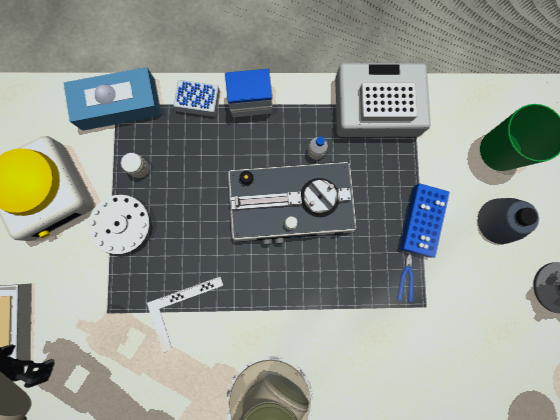

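View pics/side0.png

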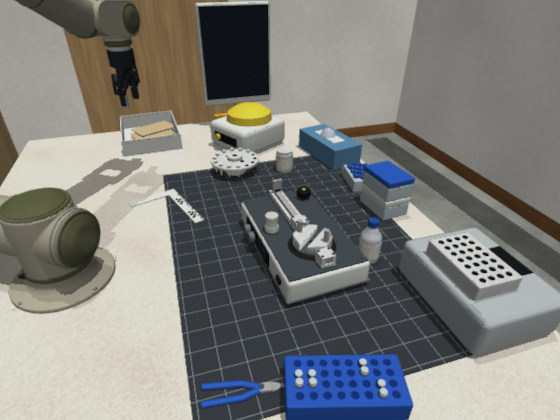

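The top view shows the mixer at (292,200), its head near (320,196), the bar's tab near (235,203), the nut at (247,177) and the jar at (291,224). The head's slot runs diagonally. I'll enlarge this area.

```bash
python3 - <<'E'
from h import *
a=np.load("top0.npz")["p"][155:250,222:362]; b=np.load("side0.npz")["p"][170:305,230:375]
a=cv2.resize(a,None,fx=5.6,fy=5.6,interpolation=cv2.INTER_CUBIC);cv2.imwrite("pics/topc.png",a)
b=cv2.resize(b,None,fx=4.4,fy=4.4,interpolation=cv2.INTER_CUBIC);cv2.imwrite("pics/sidec.png",b)
E
```

```text
(no output)
```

View pics/topc.png

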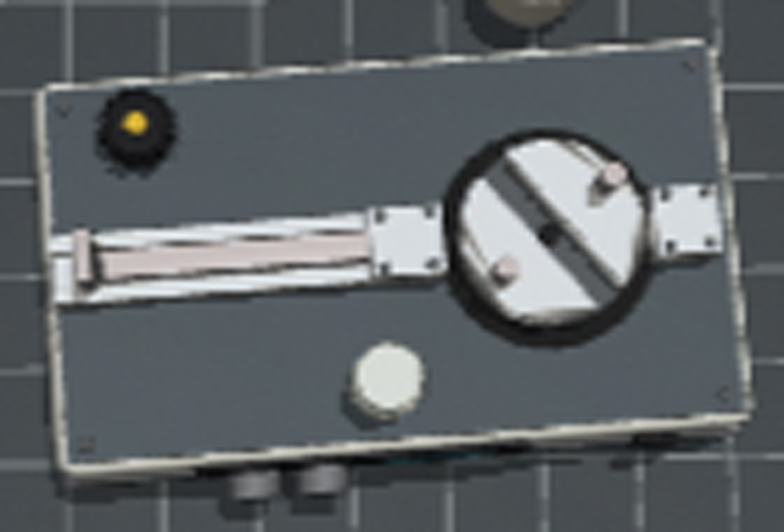

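View pics/sidec.png

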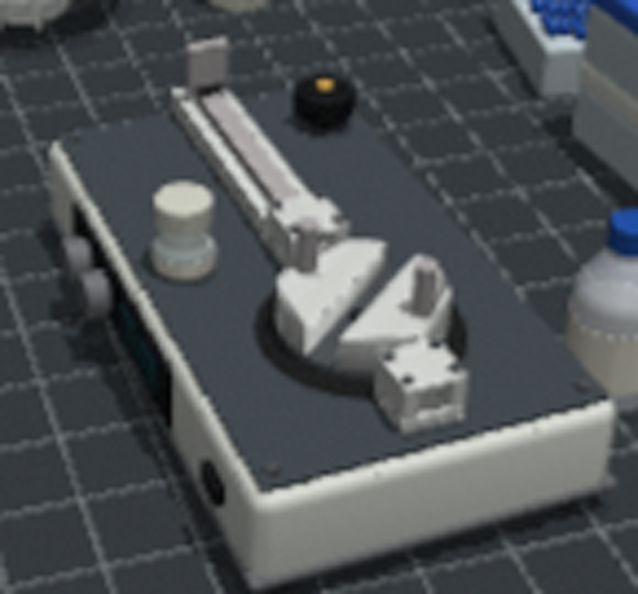

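```bash
python3 - <<'E'
from h import *
C=cam("top")
f=lambda u,v,z:ray("top",(u+.5)/5.6-.5+222,(v+.5)/5.6-.5+155,z,C)
cs=[f(*p,.075) for p in((40,90),(710,42),(747,414),(64,470))]
m=np.array([[100,252],[100,-98],[-100,-98],[-100,252]])/1e3
P=np.array(cs)[:,:2]
# rigid fit
mc,pc=m.mean(0),P.mean(0); A=(m-mc); B=(P-pc)
th=np.arctan2((A[:,0]*B[:,1]-A[:,1]*B[:,0]).sum(),(A*B).sum())
R=np.array([[np.cos(th),-np.sin(th)],[np.sin(th),np.cos(th)]]); o=pc-R@mc
print("yaw",np.degrees(th),"o",o,"res",(m@R.T+o-P)*1e3)
w=lambda p:((p[:2]-o)@R)*1e3
for n,p in dict(pin1=(613,171,.131),pin2=(506,264,.131),headL=(447,235,.101),headR=(645,230,.101),gbc=(405,241,.103),keep=(687,219,.103),tabtop=(82,258,.131),tabback=(76,258,.131),nut=(136,122,.101),jar=(388,375,.120),bottle=(520,0,.1)).items():
    q=f(*p); print(n,q.round(4),w(q).round(1))
a=f(492,172,.101);b=f(608,308,.101);print(np.degrees(np.arctan2(*(w(a)-w(b))[::-1])))
# side view check
f2=lambda u,v,z:ray("side",(u+.5)/4.4-.5+230,(v+.5)/4.4-.5+170,z)
for n,p in dict(pinA=(427,261,.131),pinB=(306,227,.131),tabtop=(207,42,.131)).items():
    q=f2(*p); print(n,q.round(4),w(q).round(1))
E
```

```text
yaw 3.923206034842617 o [ 0.56490198 -0.14462689] res [[ 4.33569618  5.85899151]
 [ 5.16276336 -4.58283555]
 [-4.78377786 -6.1489404 ]
 [-4.71468169  4.87278443]]
pin1 [ 0.5889 -0.1707  0.131 ] [ 22.1 -27.7]
pin2 [ 0.5445 -0.1186  0.131 ] [-18.6  27.3]
headL [ 0.5636 -0.0932  0.101 ] [ 2.2 51.3]
headR [ 0.5653 -0.1904  0.101 ] [ -2.7 -45.7]
gbc [ 0.5605 -0.0726  0.103 ] [ 0.5 72.2]
keep [ 0.5703 -0.2109  0.103 ] [  0.8 -66.4]
tabtop [0.5489 0.0813 0.131 ] [ -0.5 226.5]
tabback [0.549  0.0841 0.131 ] [ -0.3 229.3]
nut [0.6207 0.058  0.101 ] [ 69.5 198.3]
jar [ 0.4934 -0.0625  0.12  ] [-65.8  86.8]
bottle [ 0.6815 -0.1318  0.1   ] [117.2   4.9]
35.280241320404734
pinA [ 0.5878 -0.1709  0.131 ] [ 21.  -27.8]
pinB [ 0.5403 -0.1252  0.131 ] [-23.2  21.1]
tabtop [0.5505 0.0799 0.131 ] [  1. 225.]
```

The mixer's yaw is about 3.9° and its origin is about (0.565, -0.1446). The slot stands at about +36°, so I'll turn the head +54° by pushing pin B. First I'll travel there with the fingers closed.

>>> arm_command(turn=[[0,0,0],[0,0,0],[0,0,0],[0,0,0],[0,0,0],[0,0,0],[0,0,0],[0,0,0],[0,0,0],[0,0,0]], xyz=[[-0.6,-0.53,0],[-0.6,-0.53,0],[-0.6,-0.53,0],[-0.6,-0.53,0],[-0.6,-0.53,0],[-0.6,-0.53,0],[-0.6,-0.53,0],[-0.6,-0.53,0],[-0.6,-0.53,0],[-0.6,-0.53,0]], claw=[0,0,0,0,0,0,0,0,0,0])

```text
time_s: 1.1
position: [0.381, 0.1607, 0.2312]
tool_rot: [[-0.937, 0.349, -0.0], [0.349, 0.937, -0.0], [0.0, -0.0, -1.0]]
ft_force: [0.3, 0.2, 0.5]
grip_width: 0.0002
gripper_force: 0.0
```

>>> arm_command(turn=[[0,0,0],[0,0,0],[0,0,0],[0,0,0],[0,0,0],[0,0,0],[0,0,0],[0,0,0],[0,0,0],[0,0,0]], xyz=[[-0.6,-0.53,0],[-0.6,-0.53,0],[-0.6,-0.53,0],[-0.6,-0.53,0],[-0.6,-0.53,0],[-0.6,-0.53,0],[-0.6,-0.53,0],[-0.6,-0.53,0],[-0.6,-0.53,0],[-0.6,-0.53,0]], claw=[0,0,0,0,0,0,0,0,0,0])

```text
time_s: 2.1
position: [0.5696, -0.1923, 0.2309]
tool_rot: [[-0.937, 0.349, -0.001], [0.349, 0.937, 0.0], [0.001, 0.0, -1.0]]
ft_force: [0.0, 0.8, 0.3]
grip_width: 0.0001
gripper_force: 0.0
```

>>> arm_command(turn=[[0,0,1],[0,0,1],[0,0,1],[0,0,1],[0,0,1],[0,0,1],[0,0,1],[0,0,1],[0,0,1],[0,0,1],[0,0,1],[0,0,1]], xyz=[[0,0,0],[0,0,0],[0,0,0],[0,0,0],[0,0,0],[0,0,0],[0,0,0],[0,0,0],[0,0,0],[0,0,0],[0,0,0],[0,0,0]], claw=[0,0,0,0,0,0,0,0,0,0,0,0])

```text
time_s: 3.3
position: [0.569, -0.1908, 0.2309]
tool_rot: [[-0.163, 0.987, -0.001], [0.987, 0.163, 0.0], [0.001, -0.001, -1.0]]
ft_force: [-0.2, 0.9, -0.8]
grip_width: 0.0001
gripper_force: 0.0
```

>>> arm_command(turn=[[0,0,1],[0,0,1],[0,0,1],[0,0,1],[0,0,1],[0,0,1],[0,0,1],[0,0,1],[0,0,1],[0,0,1],[0,0,1],[0,0,1]], xyz=[[0,0,0],[0,0,0],[0,0,0],[0,0,0],[0,0,0],[0,0,0],[0,0,0],[0,0,0],[0,0,0],[0,0,0],[0,0,0],[0,0,0]], claw=[0,0,0,0,0,0,0,0,0,0,0,0])

```text
time_s: 4.5
position: [0.569, -0.1908, 0.2309]
tool_rot: [[0.773, 0.634, -0.001], [0.634, -0.773, 0.001], [-0.0, -0.001, -1.0]]
ft_force: [-0.3, 0.3, 0.4]
grip_width: -0.0001
gripper_force: 0.0
```

```bash
cat >> h.py <<'E'
O=np.array([.565,-.1446]); TH=np.radians(3.9)
RM=np.array([[np.cos(TH),-np.sin(TH)],[np.sin(TH),np.cos(TH)]])
def mix(p): return ((np.array(p)[:2]-O)@RM)*1e3
def st():
    s=env.observe(); T=np.array(s["tool_rot"])
    print("t",round(s["time_s"],2),"z",round(s["position"][2]*1e3,1),"mix",mix(s["position"]).round(1),"xang(mix)",round(np.degrees(np.arctan2(T[1,0],T[0,0])-TH),1),"zax",T[:,2].round(3),"F",np.round(s["ft_force"],1),"w",round(s["grip_width"],4),"q",np.round(s["q"],1))
def togo(mx,my,z):
    s=env.observe(); T=np.array(s["tool_rot"]); d=np.r_[O+RM@np.array([mx,my])/1e3,z/1e3]-s["position"]
    print("shift mm (tool)",(T.T@d*1e3).round(1))
E
python3 - <<'E'
from h import *
st(); togo(-1.9,-43.4,113)
p,d=imaging.get_image("wrist"); cv2.imwrite("pics/w0.png",p)
E
```

```text
t 4.5 z 230.9 mix [  0.9 -46.3] xang(mix) 35.5 zax [-0.001  0.001 -1.   ] F [-0.3  0.3  0.4] w -0.0001 q [-29.8  27.   65.9   0.   87.2  20.8]
shift mm (tool) [ -0.5  -3.9 117.9]
```

View pics/w0.png

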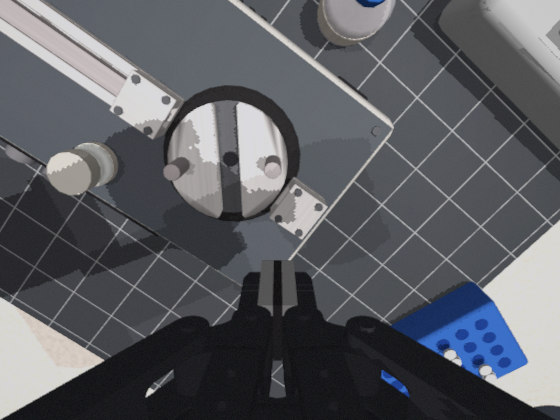

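The wrist view shows the pin tops at about (174,173) and (272,170), the slot running vertically through (231,159), and the keeper at (299,208).

```bash
python3 - <<'E'
from h import *
C=cam("wrist")
g=lambda u,v,z:mix(ray("wrist",u,v,z,C)).round(1)
a,b=g(172,174,.131),g(272,171,.131)
print(a,b,(a+b)/2,np.linalg.norm(a-b),np.degrees(np.arctan2(*(a-b)[::-1]))-90)
print("slot ctr",g(231,159,.101),"keeper",g(299,208,.103),"guide",g(147,103,.103))
p,q=g(228,95,.101),g(233,220,.101); print(np.degrees(np.arctan2(*(p-q)[::-1])))
E
```

```text
[-19.2  25.4] [ 21.2 -28. ] [ 1.  -1.3] 66.96058542157468 37.10948433577154
slot ctr [ 5.5 -1.3] keeper [  4.4 -64.8] guide [ 5.  68.7]
35.38822944505328
```

>>> arm_command(turn=[[0,0,0],[0,0,0],[0,0,0],[0,0,0],[0,0,0],[0,0,0],[0,0,0],[0,0,0]], xyz=[[0,-0.04,0.4],[0,0,0.4],[0,0,0.4],[0,0,0.4],[0,0,0.4],[0,0,0.2],[0,0,0.16],[0,0,0]], claw=[0,0,0,0,0,0,0,0])

```text
time_s: 5.35
position: [0.5677, -0.1892, 0.1127]
tool_rot: [[0.771, 0.637, -0.001], [0.637, -0.771, 0.001], [-0.0, -0.001, -1.0]]
ft_force: [0.6, -0.3, 0.8]
grip_width: -0.0
gripper_force: 0.0
```

```bash
python3 - <<'E'
from h import *
st(); 
E
```

```text
t 5.35 z 112.7 mix [ -0.3 -44.7] xang(mix) 35.7 zax [-0.001  0.001 -1.   ] F [ 0.6 -0.3  0.8] w -0.0 q [-29.8  32.6  76.5   0.   70.9  20.7]
```

>>> arm_command(turn=[[0,0,0],[0,0,0],[0,0,0],[0,0,0],[0,0,-1],[0,0,-1],[0,0,-1],[0,0,-1],[0,0,-1],[0,0,0]], xyz=[[0.06,0,0],[0.05,0,0],[0.05,0,0],[0.04,0,0],[0.062,0.026,0],[0.062,0.026,0],[0.062,0.026,0],[0.062,0.026,0],[0.062,0.026,0],[0,0,0]], claw=[0,0,0,0,0,0,0,0,0,0])

```text
time_s: 6.35
position: [0.5908, -0.1753, 0.1135]
tool_rot: [[0.429, 0.903, 0.0], [0.903, -0.429, -0.0], [-0.0, 0.0, -1.0]]
ft_force: [0.9, -0.0, -0.4]
grip_width: -0.0003
gripper_force: 0.0
```

```bash
python3 - <<'E'
from h import *
st()
p,d=imaging.get_image("wrist"); cv2.imwrite("pics/w1.png",p)
E
```

```text
t 6.35 z 113.5 mix [ 23.6 -32.4] xang(mix) 60.7 zax [ 0. -0. -1.] F [ 0.9 -0.  -0.4] w -0.0003 q [-27.5  34.1  73.4  -0.   72.5  -2.1]
```

View pics/w1.png

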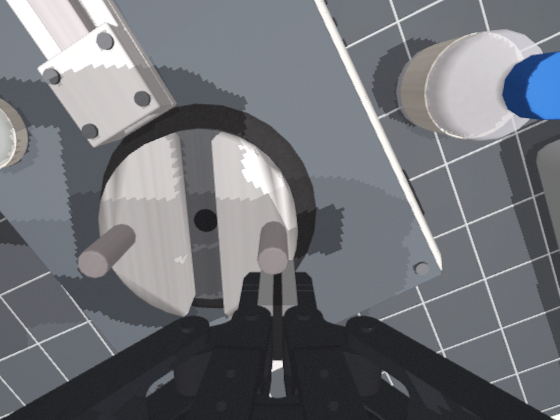

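The slot is nearly vertical in this view, at (204,220). The pins are at (93,263) and (272,260), with the finger against the right one, so the head is following.

```bash
python3 - <<'E'
from h import *
C=cam("wrist")
g=lambda u,v,z:mix(ray("wrist",u,v,z,C))
a,b=g(93,264,.131),g(272,262,.131)
print(a,b,(a+b)/2,np.linalg.norm(a-b),np.degrees(np.arctan2(*(a-b)[::-1]))-90)
print("hole",g(205,220,.083),"guide",g(108,85,.103))
for e in((179,145),(192,300)),((213,140),(223,300)): p,q=g(*e[0],.101),g(*e[1],.101); print(np.degrees(np.arctan2(*(p-q)[::-1])))
E
```

```text
[-27.34042627  15.82278345] [ 31.06260459 -16.06149217] [ 1.86108916 -0.11935436] 66.5396201124018 61.36831593214325
hole [ 1.23023732 -0.07293423] guide [ 5.68690767 70.01519136]
60.82270102160553
61.231469934856904
```

>>> arm_command(turn=[[0,0,-1],[0,0,-1],[0,0,-1],[0,0,-1],[0,0,-1],[0,0,-0.4],[0,0,-0.36],[0,0,0]], xyz=[[0.062,0.026,0],[0.062,0.026,0],[0.062,0.026,0],[0.062,0.026,0],[0.062,0.026,0],[0.025,0.01,0],[0.022,0.01,0],[0,0,0]], claw=[0,0,0,0,0,0,0,0])

```text
time_s: 7.2
position: [0.6019, -0.1601, 0.1134]
tool_rot: [[-0.058, 0.998, 0.0], [0.998, 0.058, -0.0], [-0.0, 0.0, -1.0]]
ft_force: [-0.9, -1.4, 0.2]
grip_width: -0.0001
gripper_force: 0.8
```

>>> arm_command(turn=[[0,0,0],[0,0,0],[0,0,0],[0,0,0],[0,0,0],[0,0,0]], xyz=[[-0.1,0,0],[-0.1,0,0],[0,0,-0.5],[0,0,-0.6],[0,0,-0.6],[0,0,-0.6]], claw=[0,0,0,0,0,0])

```text
time_s: 7.8
position: [0.6022, -0.1702, 0.2295]
tool_rot: [[-0.058, 0.998, -0.0], [0.998, 0.058, 0.0], [0.0, -0.0, -1.0]]
ft_force: [-0.1, 0.8, -0.2]
grip_width: -0.0
gripper_force: 0.0
```

```bash
python3 - <<'E'
from h import *
st()
C=cam("wrist");p,d=imaging.get_image("wrist"); cv2.imwrite("pics/w2.png",p)
np.savez("w2.npz",K=C[0],R=C[1],t=C[2],d=d)
E
```

```text
t 7.8 z 229.5 mix [ 35.4 -28.1] xang(mix) 89.4 zax [-0.  0. -1.] F [-0.1  0.8 -0.2] w -0.0 q [-26.6  29.7  61.4   0.   88.9 -29.9]
```

View pics/w2.png

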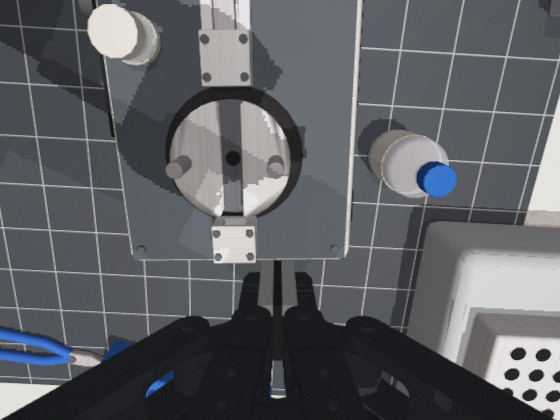

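The slot at (232,158) now lines up with the guide block (226,57) and the keeper (235,243). I'll check the angles with numbers.

```bash
python3 - <<'E'
from h import *
a=np.load("w2.npz");C=(a["K"],a["R"],a["t"])
g=lambda u,v,z:mix(ray("wrist",u,v,z,C))
ang=lambda p,q:np.degrees(np.arctan2(*(p-q)[::-1]))
G=sum(g(u,v,.103) for u,v in((204,38),(244,37),(207,77),(246,77)))/4
K=sum(g(u,v,.103) for u,v in((216,233),(251,232),(219,257),(251,256)))/4
pa,pb=g(175,171,.131),g(276,171,.131)
print("guide",G,"keeper",K,"mixer axis",ang(G,K)); print("pins",pa,pb,(pa+pb)/2,ang(pa,pb)-90)
print("hole",g(233,158,.083))
# slot edges from gradient between rows 110..205
p=cv2.cvtColor(cv2.imread("pics/w2.png"),cv2.COLOR_BGR2GRAY).astype(float)
gx=cv2.Sobel(cv2.GaussianBlur(p,(3,3),0),-1,1,0)
for nm,c0,c1,s in(("L",214,230,-1),("R",236,250,1)):
    rows=[r for r in range(112,200) if abs(r-158)>12]; cols=[c0+np.argmax(s*gx[r,c0:c1]) for r in rows]
    k,b=np.polyfit(rows,cols,1); e=np.abs(np.polyval([k,b],rows)-cols); m=e<2; k,b=np.polyfit(np.array(rows)[m],np.array(cols)[m],1)
    P,Q=g(k*112+b,112,.101),g(k*200+b,200,.101); print(nm,m.sum(),P,Q,ang(P,Q))
E
```

```text
guide [ 1.79037267 71.47665348] keeper [  1.80448846 -65.90139284] mixer axis 90.00588722202143
pins [-31.54025167  -0.34538549] [35.52242273 -0.90872203] [ 1.99108553 -0.62705376] 89.51871816967594
hole [ 1.48044671 -0.49176637]
L 63 [-5.46734726 35.72322797] [ -5.04599513 -29.61028682] 90.36950965032207
R 62 [10.30310928 35.59035403] [  9.97354756 -29.7362518 ] 89.71095490526001
```

The head is aligned to within 0.5°, and the mixer's true x is +1.8 mm in my frame. Next I'll move behind the tab and descend.

>>> arm_command(turn=[[0,0,0],[0,0,0],[0,0,0],[0,0,0],[0,0,0],[0,0,0],[0,0,0],[0,0,0],[0,0,0]], xyz=[[0.71,-0.084,0],[0.71,-0.084,0],[0.71,-0.084,0],[0.71,-0.084,0],[0.71,-0.084,0],[0.71,-0.084,0],[0.71,-0.084,0],[0.71,-0.084,0],[0.1,0,0]], claw=[0,0,0,0,0,0,0,0,0])

```text
time_s: 8.75
position: [0.5511, 0.1195, 0.2283]
tool_rot: [[-0.061, 0.998, -0.0], [0.998, 0.061, 0.001], [0.001, -0.0, -1.0]]
ft_force: [0.4, -0.6, -0.0]
grip_width: 0.0001
gripper_force: 0.0
```

```bash
python3 - <<'E'
from h import *
st();togo(1.8,255,105)
C=cam("wrist");p,d=imaging.get_image("top"); cv2.imwrite("pics/t2.png",cv2.resize(p[155:250,222:362],None,fx=5.6,fy=5.6,interpolation=cv2.INTER_CUBIC))
E
```

```text
t 8.75 z 228.3 mix [  4.  264.4] xang(mix) 89.6 zax [-0.     0.001 -1.   ] F [ 0.4 -0.6 -0. ] w 0.0001 q [ 0.2 23.3 72.4  0.1 84.3 -3.3]
shift mm (tool) [ -9.6  -2.2 123.3]
```

>>> arm_command(turn=[[0,0,0],[0,0,0],[0,0,0],[0,0,0],[0,0,0],[0,0,0],[0,0,0],[0,0,0],[0,0,0],[0,0,0]], xyz=[[0,-0.044,0.4],[0,0,0.4],[0,0,0.4],[0,0,0.4],[0,0,0.4],[0,0,0.3],[0,0,0.16],[-0.16,0,0],[-0.12,0,0],[-0.06,0,0]], claw=[0,0,0,0,0,0,0,0,0,0])

```text
time_s: 9.8
position: [0.5513, 0.0984, 0.1062]
tool_rot: [[-0.058, 0.998, 0.002], [0.998, 0.058, -0.0], [-0.0, 0.002, -1.0]]
ft_force: [0.6, -0.7, -0.4]
grip_width: -0.0004
gripper_force: 0.0
```

>>> arm_command(turn=[[0,0,0],[0,0,0],[0,0,0],[0,0,0],[0,0,0],[0,0,0],[0,0,0],[0,0,0],[0,0,0],[0,0,0]], xyz=[[-0.05,0,0],[-0.05,0,0],[-0.05,0,0],[-0.05,0,0],[-0.05,0,0],[-0.05,0,0],[-0.05,0,0],[-0.05,0,0],[-0.05,0,0],[-0.05,0,0]], claw=[0,0,0,0,0,0,0,0,0,0])

```text
time_s: 10.8
position: [0.5523, 0.0743, 0.1053]
tool_rot: [[-0.059, 0.998, 0.0], [0.998, 0.059, -0.0], [-0.0, 0.0, -1.0]]
ft_force: [1.3, 3.7, 2.7]
grip_width: 0.0
gripper_force: 1.6
```

```bash
python3 - <<'E'
from h import *
st()
p,d=imaging.get_image("wrist"); cv2.imwrite("pics/w3.png",p)
E
```

```text
t 10.8 z 105.3 mix [  2.2 219.3] xang(mix) 89.5 zax [ 0. -0. -1.] F [1.3 3.7 2.7] w 0.0 q [-4.5 29.5 84.1 -0.  66.4 -7.9]
```

View pics/w3.png

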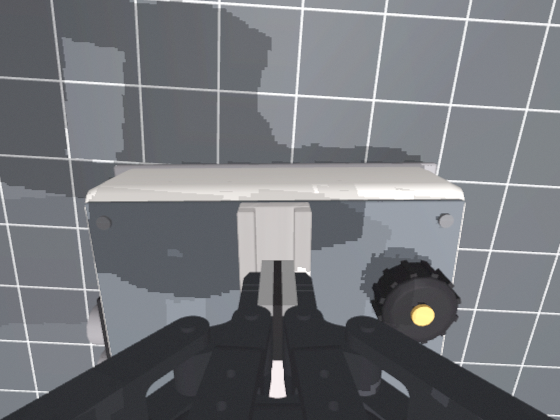

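The force is 3.7 N, which is free sliding, and the finger sits on the rails' centre line at (277,265). The nose is already in the slot, so I'll keep pushing.

>>> arm_command(turn=[[0,0,0],[0,0,0],[0,0,0],[0,0,0],[0,0,0],[0,0,0],[0,0,0],[0,0,0],[0,0,0],[0,0,0]], xyz=[[-0.08,0,0],[-0.08,0,0],[-0.08,0,0],[-0.08,0,0],[-0.08,0,0],[-0.08,0,0],[-0.08,0,0],[-0.08,0,0],[-0.08,0,0],[-0.08,0,0]], claw=[0,0,0,0,0,0,0,0,0,0])

```text
time_s: 11.85
position: [0.5545, 0.0343, 0.1053]
tool_rot: [[-0.059, 0.998, -0.0], [0.998, 0.059, -0.0], [-0.0, -0.0, -1.0]]
ft_force: [2.6, 3.7, 1.0]
grip_width: -0.0001
gripper_force: 1.7
```

>>> arm_command(turn=[[0,0,0],[0,0,0],[0,0,0],[0,0,0],[0,0,0],[0,0,0],[0,0,0],[0,0,0],[0,0,0],[0,0,0]], xyz=[[-0.08,0,0],[-0.08,0,0],[-0.08,0,0],[-0.08,0,0],[-0.08,0,0],[-0.08,0,0],[-0.08,0,0],[-0.08,0,0],[-0.08,0,0],[-0.08,0,0]], claw=[0,0,0,0,0,0,0,0,0,0])

```text
time_s: 12.85
position: [0.5569, -0.0057, 0.1053]
tool_rot: [[-0.059, 0.998, -0.0], [0.998, 0.059, -0.0], [-0.0, -0.0, -1.0]]
ft_force: [2.6, 2.9, 0.2]
grip_width: -0.0001
gripper_force: 1.7
```

```bash
python3 -c "
from h import *
st();togo(1.8,111,105)"
```

```text
t 12.85 z 105.3 mix [  1.3 139.2] xang(mix) 89.5 zax [-0. -0. -1.] F [2.6 2.9 0.2] w -0.0001 q [-12.8  29.5  84.1  -0.   66.4 -16.1]
shift mm (tool) [-28.2   0.7   0.3]
```

>>> arm_command(turn=[[0,0,0],[0,0,0],[0,0,0],[0,0,0],[0,0,0],[0,0,0],[0,0,0],[0,0,0]], xyz=[[-0.07,0,0],[-0.07,0,0],[-0.07,0,0],[-0.07,0,0],[-0.07,0,0],[-0.07,0,0],[-0.04,0,0],[-0.02,0,0]], claw=[0,0,0,0,0,0,0,0])

```text
time_s: 13.65
position: [0.5583, -0.0295, 0.1053]
tool_rot: [[-0.058, 0.998, -0.0], [0.998, 0.058, -0.0], [-0.0, -0.0, -1.0]]
ft_force: [1.9, 4.4, 1.0]
grip_width: -0.0001
gripper_force: 1.5
```

>>> arm_command(turn=[[0,0,0],[0,0,0],[0,0,0]], xyz=[[-0.02,0,0],[-0.02,0,0],[0,0,0]], claw=[0,0,0])

```text
time_s: 13.95
position: [0.5583, -0.0314, 0.1053]
tool_rot: [[-0.059, 0.998, -0.0], [0.998, 0.059, -0.0], [-0.0, -0.0, -1.0]]
ft_force: [0.5, 2.8, 0.1]
grip_width: 0.0003
gripper_force: 0.9
```

Next I'll go in 1 mm steps until the stop shows in the force.

>>> arm_command(turn=[[0,0,0],[0,0,0]], xyz=[[-0.02,0,0],[-0.02,0,0]], claw=[0,0])

```text
time_s: 14.15
position: [0.5584, -0.0332, 0.1053]
tool_rot: [[-0.059, 0.998, -0.0], [0.998, 0.059, 0.0], [0.0, -0.0, -1.0]]
ft_force: [1.3, 3.2, 0.1]
grip_width: -0.0002
gripper_force: 1.5
```

```bash
python3 -c "
from h import *
st()"
```

```text
t 14.15 z 105.3 mix [  1.  111.6] xang(mix) 89.5 zax [-0.  0. -1.] F [1.3 3.2 0.1] w -0.0002 q [-15.5  29.7  83.7   0.   66.6 -18.9]
```

>>> arm_command(turn=[[0,0,0],[0,0,0]], xyz=[[-0.02,0,0],[0,0,0]], claw=[0,0])

```text
time_s: 14.35
position: [0.5585, -0.0344, 0.1053]
tool_rot: [[-0.058, 0.998, -0.0], [0.998, 0.058, -0.0], [-0.0, -0.0, -1.0]]
ft_force: [1.0, 1.6, 1.1]
grip_width: 0.0001
gripper_force: 1.1
```

>>> arm_command(turn=[[0,0,0],[0,0,0]], xyz=[[-0.02,0,0],[0,0,0]], claw=[0,0])

```text
time_s: 14.55
position: [0.5585, -0.0345, 0.1053]
tool_rot: [[-0.059, 0.998, -0.0], [0.998, 0.059, 0.001], [0.002, -0.0, -1.0]]
ft_force: [1.1, 6.7, 1.8]
grip_width: 0.0002
gripper_force: 3.4
```

>>> arm_command(turn=[[0,0,0],[0,0,0]], xyz=[[-0.02,0,0],[0,0,0]], claw=[0,0])

```text
time_s: 14.75
position: [0.5584, -0.0346, 0.1053]
tool_rot: [[-0.059, 0.998, -0.0], [0.998, 0.059, 0.003], [0.003, -0.0, -1.0]]
ft_force: [0.8, 11.4, 2.6]
grip_width: -0.0005
gripper_force: 5.9
```

The bar is hard against its stop: the tool no longer advances and the force has reached 11 N. I'll back off, rise and check.

>>> arm_command(turn=[[0,0,0],[0,0,0],[0,0,0],[0,0,0],[0,0,0],[0,0,0],[0,0,0],[0,0,0],[0,0,0],[0,0,0],[0,0,0]], xyz=[[0.08,0,0],[0.16,0,0],[0.2,0,0],[0,0,-0.5],[0,0,-0.6],[0,0,-0.6],[0,0,-0.6],[0.7,0,0],[0.7,0,0],[0.7,0,0],[0,0,0]], claw=[0,0,0,0,0,0,0,0,0,0,0])

```text
time_s: 15.85
position: [0.5504, 0.0943, 0.2204]
tool_rot: [[-0.063, 0.998, -0.0], [0.998, 0.063, 0.0], [0.0, -0.0, -1.0]]
ft_force: [-0.8, -0.5, -0.5]
grip_width: 0.0001
gripper_force: 0.0
```

```bash
python3 - <<'E'
from h import *
st()
a=imaging.get_image("top")[0][165:240,240:362]; b=imaging.get_image("side")[0][170:305,230:375]
a=cv2.resize(a,(640,393),interpolation=cv2.INTER_CUBIC)[:, :400] if 0 else cv2.resize(a,(400,246),interpolation=cv2.INTER_CUBIC)
b=cv2.resize(b,(400,372),interpolation=cv2.INTER_CUBIC)
c=np.zeros((372,800,3),np.uint8); c[:246,:400]=a; c[:,400:]=b; cv2.imwrite("pics/end.png",c)
E
```

```text
t 15.85 z 220.4 mix [  1.7 239.3] xang(mix) 89.7 zax [-0.  0. -1.] F [-0.8 -0.5 -0.5] w 0.0001 q [-2.4 23.1 74.1  0.  82.8 -6. ]
```

View pics/end.png

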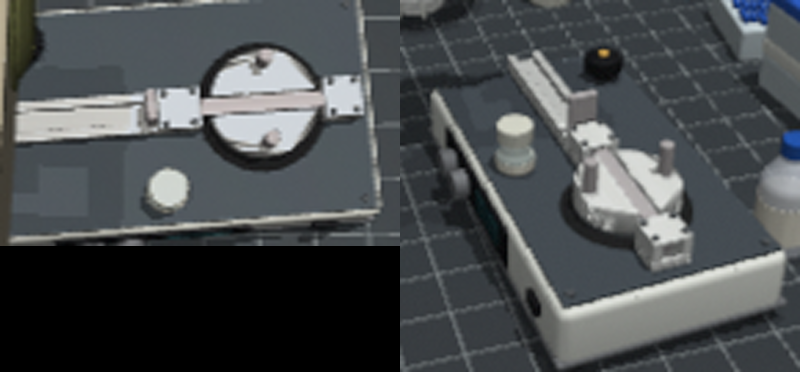

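The bar runs through the slot into the keeper, at (262,103) to (330,98) in the left panel. The tab is up against the guide block at (152,106), and the jar and nut stand where they were.

```bash
python3 -c "
from rig import env
print(env.close_job())"
```

```text
the job is handed in; nothing more can be done
None
```

The spindle is locked: I turned the head into line with the bar and pushed the bar through the slot until it hit its stop in the keeper. The job was handed in at about 16 s with the arm clear of everything.

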